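# Shift the polishing spindle to the yellow speed

## Robot

A 6-joint arm with a two-finger parallel gripper is mounted at the origin on the work surface; the furniture and walls round the work are solid. World frame = base frame: x ahead of the robot, y to its left, z up, the work surface at z = 0. Lengths are in mm, angles in rad, forces in N, time in s.
With the tool pointing down it reaches from about 350 to 775 mm from the base axis. Payload 5.5 kg.
Tool frame: the origin (TCP) lies on the centre line of the jaws, within the pads' length; the fingertips stand 25 mm ahead of it and the grasp point (between the pads) lies 6 mm ahead of it; z points along the fingers, x is the direction in which the jaws open and shut, and the axes are right-handed (so a half turn about z gives the same grasp; the last joint's range is limited). The gripper opens to 85 mm and grips with 20 to 120 N. Pads are 22 mm wide; open, the fingers measure 114 mm over their backs; the gripper's body (76 mm by 85 mm) begins 54 mm behind the grasp point. The pads swing forward as they close: fully open they stand 13 mm farther back than shut.
Start: joints at [-1.425, 0.313, 0.046, 1.304, 0, 1.431], TCP at [162.101, -551.718, 256.323] pointing down, gripper open.
Joint ranges: [-2.76, 2.76], [-0.86, 1.69], [-1.03, 1.26], [-2.2, 2.34], [-1.47, 1.5], [-3.14, 3.14]. Speed limits (rad/s): [2.57, 2.57, 3.14, 3.14, 3.14, 3.14].

## Interface

Orientations are given as a unit quaternion [x, y, z, w].
In Python, from station import state, cams, ctrl gives the robot as it stands.
- The arm moves only by the tool arm_command, never from a script. Its argument "steps" is one flat list of numbers, 5 for each row, row after row: the shift along the tool's x, y, z in mm, then the turn about the tool's z in degrees, then the finger opening in mm, from 0 to 85.4. In form: [tx, ty, tz, spin, grip, tx, ty, tz, spin, grip, ...]. A call has 1 to 12 rows; each row shifts and turns the commanded pose from where the row before left it, along the tool's axes as they then stand; what a row does not reach is not made up. A row lasts 1/10 s, in which the tool goes at most 50 mm and 8.59 degrees, less where a joint would pass 70% of its speed; a pose out of reach is approached as far as the arm can. A call with a gripper value outside its range is refused whole. The fingers move at their own pace and stop on an object; the grip force is fixed at half the most. Time passes only in rows, so rows that do not move let the fingers close. It gives the time, the measured TCP pose, the force and the opening at its end, in the units of the state.
- state(): the state, without advancing time (a new reading comes with each control period).
- cams.read_camera(name): name is "scene" or "top" or "wrist"; returns a dict with "frame" (420x560x3 uint8, red, green, blue), "intrinsics" (3x3 intrinsics, pixels), "R" (3x3) and "t" (3): a world point X has camera coordinates R X + t. Camera axes: x right, y down, z forward; pixel columns grow to the right and rows downward; lengths in mm; the calibration is good to about 2 mm. A picture is of the moment at which its call begins. There is no depth.
- ctrl.sign_off(): hands the job in, once; it reports no verdict.
Trained networks look in the newest picture that a camera, given by its name, has taken for a name from the list of things; names that differ only in an ending like _2 or _b are one class to them, and where a whole thing is asked for, a point or a joint stands for the part that bears it (a point fixed in the world has none). Each returns a list of dicts, best first, with "confidence" (0 to 1); they miss things now and then, are a little off and sometimes report something else, mostly with a low value. They report only what shows in the picture. A call takes as long as a camera call.
- cams.spot_in(camera, label): "rect" ([centre column, centre row, width, height] as shares, 0 to 1, of the picture: columns of its width, rows of its height, round what is visible of it).
- cams.trace(camera, label): "mask" (420x560 bool, what is visible of it) and "rect" ([centre column, centre row, width, height] as shares, 0 to 1, of the picture: columns of its width, rows of its height, round what is visible of it).
The state is a dict: "t": time; "qpos": joint angles; "joint_vel": joint speeds; "joint_efforts": joint torques, N m; "ee_pos": TCP position; "ee_rot": TCP orientation; "force": force on the tool from outside, world axes, zero at the start; "moment": the same for the moment, N m; "grip_width": finger opening in mm.
Only numpy, scipy, OpenCV 4.12 (cv2) and the standard library are available. Lean on these libraries where they do the work, as an engineer would, in place of code of your own. Each camera call takes 0.05 s, during which the arm holds its last target.

## Task

The gear lever on top of the polishing-spindle drive is parked in the middle slot of its gate. Gently push it with your fingertips, without gripping it, along the slots of the gate into the slot marked by the yellow tab, fully home, without putting it into any other colour's slot on the way. Leave the flux bottle, the side cutters and the tape roll where they are, and let go of the lever at the end.

Things in the scene. Friction and masses are not known exactly. Their poses are not given: they have to be found in the camera images.
- gearbox: Grey drive housing fixed to the bench, 150 x 140 mm, 120 mm high with the gate plate on top; motor on its right, polishing wheel on its left, both lower than the plate. Origin: centre of its underside; x points away from its front, y to its left, z up.
- gate_centre (a point): Centre of the 140 x 130 mm steel gate plate's top face, axes as the gearbox. Slots 14 mm wide: a cross channel along y, 66 mm long; at each of its ends (slot centre lines y = +26 and -26 mm) a slot to the far (+x) and one to the near (-x) side, ending at x = +33 or -33 mm; at y = 0 a near slot only (park). The slots' walls stop the lever; it can change sides only in the cross channel.
- lever: Gear lever: 10 mm stick with a black knob (32 mm across, 36 mm high). Origin: knob centre, 150 mm above the pivot, which is 40 mm above the gearbox origin: 190 mm high when upright, about 173 mm in a colour slot. About 2 N at the knob moves it; it stops firmly at slot ends and stays where it is left. Starts in park. Home in a colour slot, the knob centre is right above that slot's tab.
- shift (a joint): Tilt of the lever along the gearbox x, rad: 0 in the cross channel (play about 0.03), about +0.34 fully home in a far slot, -0.34 fully home in a near slot or in park.
- select (a joint): Tilt of the lever along the gearbox y, rad: 0 in the middle, about +0.33 in the left slots, -0.33 in the right slots (play about 0.03).
- flux_bottle_mid (a point): Centre of a loose white plastic bottle, 46 x 46 x 71 mm, in front of the drive.
- side_cutters_mid (a point): Centre of loose small cutters with blue handles lying flat, 60 x 105 x 12 mm, in front of the drive.
- tape_roll_mid (a point): Centre of a loose white tape roll lying flat, 58 mm across, 24 mm high, in front of the drive.
- tab_yellow: Yellow round tab, 17 mm across, 3 mm thick, fixed on the gate plate at the outer end of one of the four colour slots, 50 mm along x and 45 mm along y from the gearbox centre; which colour is at which slot varies. Origin: centre of its underside; axes parallel to the gearbox's.
- tab_red: Red round tab, 17 mm across, 3 mm thick, fixed on the gate plate at the outer end of one of the four colour slots, 50 mm along x and 45 mm along y from the gearbox centre; which colour is at which slot varies. Origin: centre of its underside; axes parallel to the gearbox's.
- tab_blue: Blue round tab, 17 mm across, 3 mm thick, fixed on the gate plate at the outer end of one of the four colour slots, 50 mm along x and 45 mm along y from the gearbox centre; which colour is at which slot varies. Origin: centre of its underside; axes parallel to the gearbox's.
- tab_green: Green round tab, 17 mm across, 3 mm thick, fixed on the gate plate at the outer end of one of the four colour slots, 50 mm along x and 45 mm along y from the gearbox centre; which colour is at which slot varies. Origin: centre of its underside; axes parallel to the gearbox's.

How it is judged (in metres and radians):
On the way, in this order (a step that is already met when the one before it is completed fails the run):
1. the lever is out of park, in the cross channel (value of joint shift above -0.06 rad), for 0.1 s.
2. the lever has been moved across to the yellow tab's side of the gate (y of lever in the frame of tab_yellow between -0.012 and 0.012 m), for 0.1 s.
At the end, for the whole second after the job is handed in: The lever is at rest, fully home in the yellow tab's slot: tilted at least 0.28 rad out of the cross channel, with the knob's centre within 10 mm horizontally of the yellow tab's centre (horizontal distance between lever and tab_yellow below 0.01 m and (value of joint shift above 0.28 rad or value of joint shift below -0.28 rad) and velocity of joint shift between -0.05 and 0.05 rad/s and velocity of joint select between -0.05 and 0.05 rad/s); the robot touches nothing.
It fails at once if the lever is put into the red, blue or green tab's slot (knob centre within 20 mm of that tab's centre, seen from above) (horizontal distance between lever and tab_red below 0.02 m or horizontal distance between lever and tab_blue below 0.02 m or horizontal distance between lever and tab_green below 0.02 m).
It fails at once if the flux bottle, side cutters or tape roll is moved more than 20 mm or lifted (distance of any of flux_bottle_mid, side_cutters_mid, tape_roll_mid from where it was at the start of the episode above 0.02 m).
It fails at once if the lever is gripped or pushed hard: more than 36 N between fingers and lever (contact force between the fingers and lever above 36 N).
It also fails if it takes over 51 s, if anything falls off the work surface, if the arm or the gripper's body presses on something with over 40 N, if the wrist force passes 120 N, or if a joint passes its speed limit or range.

## Working session

There is one attempt and no reset: what is moved stays moved. The work goes in short steps, Python scripts to look and compute and a tool call to move; the robot and the scene stay as the last step left them, time stands still between calls to the robot, and variables do not carry over. Pictures are saved under pics/ and viewed, and the job is handed in when it is done.

Besides the shell and the picture viewer there is one more tool, called as name(argument=value, ...), one argument or row to a line, values as JSON. arm_command: Moves the arm, as the interface text tells. Its arguments: {"type":"object","properties":{"steps":{"type":"array"}},"required":["steps"]}

```bash
mkdir -p pics; ls
cat > h.py <<'E'
import numpy as np, cv2
from station import state, cams, ctrl
def snap(n,f):
    c=cams.read_camera(n); cv2.imwrite('pics/'+f,c['frame'][:,:,::-1]); return c
def proj(c,X):
    p=c['intrinsics']@(np.array(c['R'])@np.array(X,float)+np.array(c['t'])); return p[:2]/p[2]
def atz(c,uv,z):
    K=np.array(c['intrinsics']);R=np.array(c['R']);t=np.array(c['t'])
    o=-R.T@t; d=R.T@np.linalg.inv(K)@np.array([uv[0],uv[1],1.]); return o+d*(z-o[2])/d[2]
E
python3 - <<'E'
from h import *
s=state(); print(s)
for n in ['scene','top']:
    c=snap(n,n+'1.png'); print(n, c['intrinsics'],c['R'],c['t'])
    for l in ['tab_yellow','tab_red','tab_blue','tab_green','lever','gearbox']:
        r=cams.trace(n,l)
        for q in r[:2]:
            m=q['mask']; v,u=np.nonzero(m); print(l,round(q['confidence'],2),np.array(q['rect'])*[560,420,560,420],u.mean().round(1),v.mean().round(1), atz(c,(u.mean(),v.mean()),{'lever':175,'gearbox':120}.get(l,122)).round(1))
E
```

```text
pics
{'t': 0.0, 'qpos': array([-1.42460592e+00,  3.14002837e-01,  4.49401438e-02,  1.30360300e+00,
       -2.84194222e-05,  1.43118055e+00]), 'joint_vel': array([-9.84221068e-04, -2.40932989e-04,  2.13852956e-05, -1.69667622e-03,
        2.30045861e-04,  7.94892291e-04]), 'joint_efforts': array([-2.11498759e-04, -4.80632758e+01,  2.98529667e+01,  1.95452344e-02,
       -2.43329541e-04,  2.98051823e-06]), 'ee_pos': array([ 162.01329446, -551.19667596,  255.39157248]), 'ee_rot': array([ 8.00602874e-01, -5.99194596e-01, -6.73103467e-04, -6.48662723e-04]), 'force': array([ 0.26073184, -0.34499239,  0.09339728]), 'moment': array([-0.03534159, -0.03550444,  0.00196464]), 'grip_width': 85.29064265884001}
scene [[444.12162827   0.         278.99372514]
 [  0.         444.12162827 203.86164021]
 [  0.           0.           1.        ]] [[ 0.89640453 -0.44323542  0.0011351 ]
 [-0.35518832 -0.71986425 -0.59635285]
 [ 0.26514182  0.53417022 -0.80272161]] [-431.79185448  237.11494476  849.37668564]
tab_red 0.47 [340.424 247.338  11.424   7.308] 338.6 247.2 [ 532.  -144.8  122. ]
tab_red 0.47 [24
[... 458 characters left out ...]
 -0.0176815 ]
 [-0.99494831  0.02842054 -0.0962815 ]
 [ 0.09673428  0.01500807 -0.99519708]] [  4.44495891 516.71150794 987.89043917]
tab_yellow 0.48 [296.072 151.116  11.48    7.98 ] 295.3 150.1 [607.4 -35.7 122. ]
tab_red 0.44 [336.448 193.536  23.296  16.296] 335.4 192.7 [ 528.4 -104.7  122. ]
tab_blue 0.43 [311.808 205.38   11.592   9.198] 309.1 203.2 [510.9 -57.4 122. ]
tab_green 0.59 [343.112 141.666  10.808  10.08 ] 344.0 137.8 [ 627.1 -123.8  122. ]
lever 0.87 [336.    191.394  19.208  20.79 ] 335.6 191.8 [ 523.6 -100.4  175. ]
lever 0.51 [335.832 177.282 181.72  107.016] 334.2 174.7 [552.5 -99.2 175. ]
gearbox 0.96 [335.72  178.416 180.376 103.782] 334.4 174.7 [ 561.1 -104.3  120. ]
```

Run:
```python
import cv2
a=cv2.imread('pics/top1.png')[110:250,220:420]; cv2.imwrite('pics/topc.png',cv2.resize(a,None,fx=4,fy=4,interpolation=3))
a=cv2.imread('pics/scene1.png'); cv2.imwrite('pics/scenec.png',cv2.resize(a[160:300,240:440],None,fx=4,fy=4,interpolation=3))
```

```text
(no output)
```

View pics/topc.png

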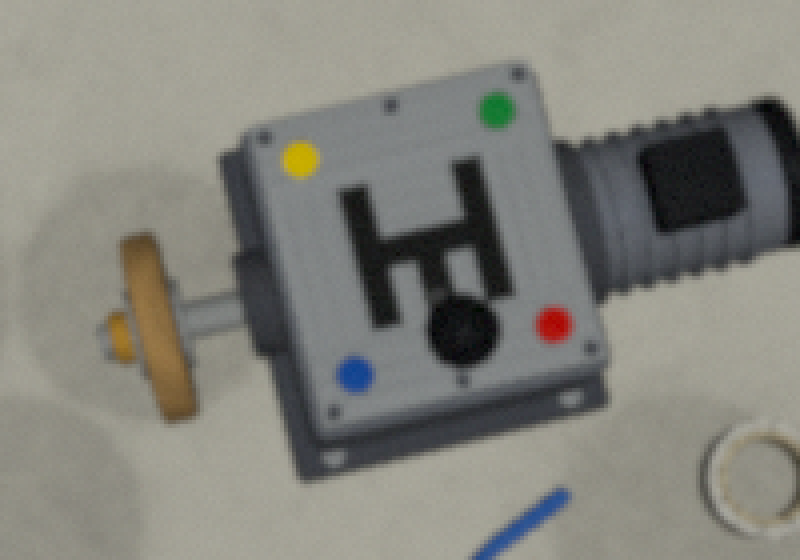

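View pics/scene1.png

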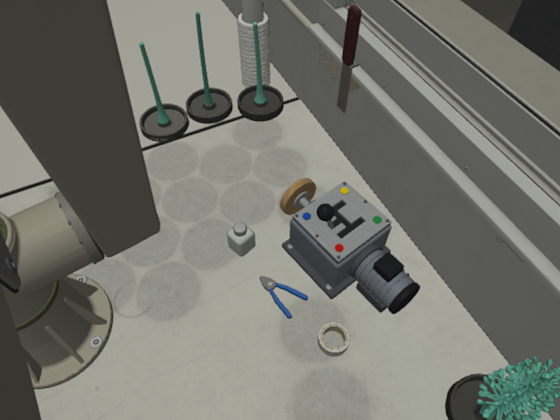

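View pics/top1.png

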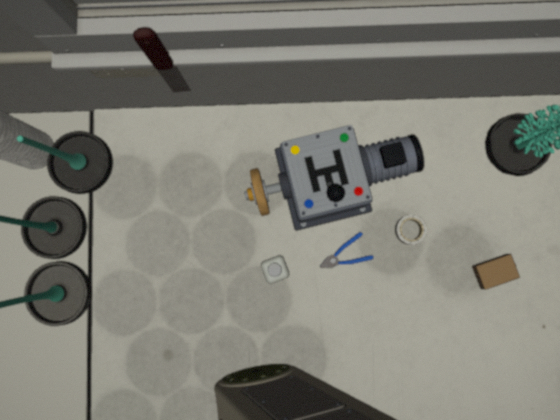

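```bash
cat >> h.py <<'E'
from scipy.spatial.transform import Rotation as Ro
TABS={'y':(50,45),'g':(50,-45),'b':(-50,45),'r':(-50,-45)}
def fit(W):
    A=np.array([TABS[k] for k in W],float);B=np.array([W[k][:2] for k in W])
    a=A-A.mean(0);b=B-B.mean(0)
    th=np.arctan2((a[:,0]*b[:,1]-a[:,1]*b[:,0]).sum(),(a*b).sum())
    R=np.array([[np.cos(th),-np.sin(th)],[np.sin(th),np.cos(th)]]);c=B.mean(0)-R@A.mean(0)
    return th,c,R,(B-(A@R.T+c))
E
python3 - <<'E'
from h import *
HS={'y':(22,36),'g':(55,80),'b':(100,125),'r':None}
for n in ['scene','top']:
    c=cams.read_camera(n);f=c['frame'];h=cv2.cvtColor(f,cv2.COLOR_RGB2HSV)
    g=cams.spot_in(n,'gearbox')[0]['rect'];u0,v0,w,hh=np.array(g)*[560,420,560,420]
    W={}
    for k,(lo,hi) in {'y':(22,34),'g':(55,85),'b':(100,125),'r':(172,180)}.items():
        m=cv2.inRange(h,(lo,130,60),(hi,255,255))
        if k=='r': m|=cv2.inRange(h,(0,150,60),(6,255,255))
        M=np.zeros_like(m);M[int(v0-hh/2):int(v0+hh/2),int(u0-w/2+(25 if n=='top' else 0)):int(u0+w/2)]=1;m=m*M
        k_,L,S,C=cv2.connectedComponentsWithStats(m);i=1+np.argmax(S[1:,4]);W[k]=atz(c,C[i],122.5)
        print(n,k,S[i,4],C[i].round(1),W[k].round(1))
    th,cc,R,e=fit(W);print(n,np.degrees(th),cc,e.round(1).tolist())
    r=cams.trace(n,'lever')[0];v,u=np.nonzero(r['mask']);q=r['rect'];p=atz(c,(q[0]*560,q[1]*420),181);print('lever g',R.T@(p[:2]-cc), R.T@(atz(c,(u.mean(),v.mean()),181)[:2]-cc))
E
```

```text
scene y 42 [343.8 190.3] [609.8 -35.  122.5]
scene g 39 [376.9 219.4] [ 629.6 -124.2  122.5]
scene b 126 [293.2 291.6] [ 416.6 -186.6  122.5]
scene r 47 [338.7 247.3] [ 531.9 -145.3  122.5]
scene 41.36559248218574 [ 546.95453802 -122.76128979] [[55.1, 21.0], [15.4, -0.7], [-63.1, -64.6], [-7.3, 44.3]]
lever g [ 15.49218351 -54.18781768] [ 18.02311485 -54.75423968]
top y 60 [294.6 149.4] [608.6 -34.5 122.5]
top g 49 [343.8 137.2] [ 628.1 -123.4  122.5]
top b 53 [308.4 203.3] [510.8 -56.2 122.5]
top r 53 [358.1 190.7] [ 530.8 -145.   122.5]
top 12.499435963135426 [569.55979044 -89.77742785] [[-0.0, 0.5], [-0.0, -0.6], [-0.2, 0.5], [0.3, -0.4]]
lever g [-47.20437101  -4.82608415] [-48.71192234   0.62526295]
```

```bash
cat >> h.py <<'E'
TH=np.radians(12.5);C0=np.array([570.,-90.]);RG=np.array([[np.cos(TH),-np.sin(TH)],[np.sin(TH),np.cos(TH)]])
def where():
    s=state();p=s['ee_pos'];R=Ro.from_quat(s['ee_rot']).as_matrix()
    g=RG.T@(p[:2]-C0);f=RG.T@s['force'][:2]
    a=np.degrees(np.arctan2(R[1,0],R[0,0]))
    print('t',round(s['t'],2),'gear xy',g.round(1),'z',p[2].round(1),'toolx ang in gear',round(a-12.5,2),'tilt',R[:,2].round(3),'F gear',f.round(1),s['force'][2].round(1),'w',round(s['grip_width'],1)); return g,p[2],R
def to(gx,gy,z):
    g,pz,R=where(); d=np.append(RG@np.array([gx,gy])+C0,z)-state()['ee_pos']; print('tool shift',(R.T@d).round(1))
E
python3 -c "
from h import *
to(-102,0,256)"
```

```text
t 1.0 gear xy [-498.2 -362.5] z 256.3 toolx ang in gear -86.12 tilt [ 0. -0. -1.] F gear [-0.3  1. ] -1.2 w 85.4
tool shift [-3.349e+02 -4.198e+02  3.000e-01]
```

arm_command(
  steps=[0,0,0,3.9,0,-30,-33,0,0,0,-32,-35,0,0,0,-32,-35,0,0,0,-32,-35,0,0,0,-32,-35,0,0,0,-32,-35,0,0,0,-32,-35,0,0,0,-32,-35,0,0,0,-32,-35,0,0,0,-32,-35,0,0,0,-20,-20,0,0,0],
)

```text
t: 2.2
ee_pos: [449.8, -139.6, 256.5]
ee_rot: [0.781, -0.625, 0.0, -0.0]
force: [0.9, -0.3, 0.1]
grip_width: -0.1
```

```bash
python3 -c "
from h import *
snap('top','top2.png');to(-102,0,256)"
```

```text
t 2.25 gear xy [-126.5  -20.6] z 256.5 toolx ang in gear -89.76 tilt [ 0.002  0.002 -1.   ] F gear [1.7 1.6] -0.3 w 0.2
tool shift [-20.5 -24.6   0.6]
```

arm_command(
  steps=[-20,-24,0,0.2,0,0,0,25,0,0,0,0,27,0,0,0,0,26,0,0,0,0,0,0,0,0,0,0,0,0],
)

```text
t: 2.85
ee_pos: [467.3, -117.5, 178.6]
ee_rot: [0.779, -0.627, -0.0, 0.0]
force: [-0.6, -0.7, 0.1]
grip_width: -0.0
```

```bash
python3 -c "
from h import *
c=snap('scene','s3.png');a=c['frame'][130:300,220:440,::-1];cv2.imwrite('pics/s3c.png',cv2.resize(a,None,fx=3.5,fy=3.5,interpolation=2));to(-78,0,178)"
```

```text
t 2.9 gear xy [-105.6   -5.1] z 179.4 toolx ang in gear -90.23 tilt [ 0.001 -0.001 -1.   ] F gear [-0.2 -0.7] 0.3 w 0.2
tool shift [ -5.2 -27.6   1.4]
```

View pics/s3c.png

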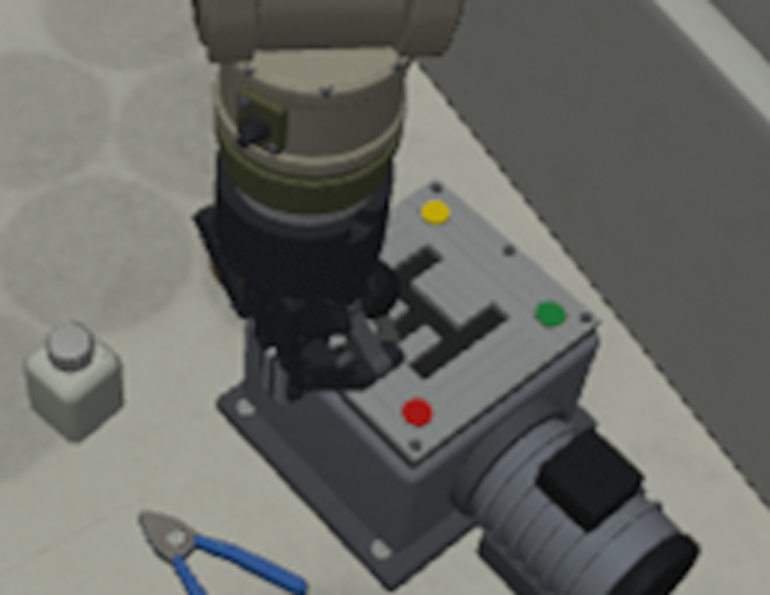

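```bash
python3 -c "
from h import *
c=cams.read_camera('scene')
p=state()['ee_pos']
for dz in (0,25,48): 
  q=proj(c,p-[0,0,dz]); print(dz,q,(q-[220,130])*3.5)
for g in [(-50,0,181)]:
  q=proj(c,np.append(RG@np.array(g[:2])+C0,g[2])); print((q-[220,130])*3.5)
c=snap('wrist','w3.png')
"
```

```text
0 [302.51119748 231.96160386] [288.78919119 356.8656135 ]
25 [301.89492238 239.66569296] [286.63222835 383.82992535]
48 [301.35509632 246.4140884 ] [284.74283713 407.44930942]
[364.78461634 291.31165259]
```

View pics/w3.png

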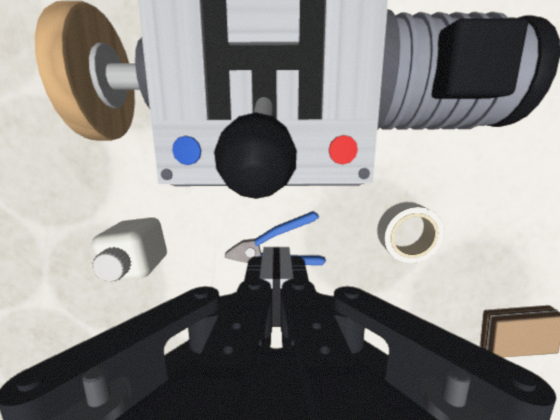

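arm_command(
  steps=[-5,-10,1,0,0,0,-10,0,0,0,0,-6,0,0,0,0,-5,0,0,0,0,-5,0,0,0,0,-5,0,0,0,0,0,0,0,0,0,0,0,0,0],
)

```text
t: 3.8
ee_pos: [506.6, -103.8, 177.1]
ee_rot: [0.779, -0.627, -0.0, -0.0]
force: [-0.8, 0.7, 0.4]
grip_width: 0.0
```

```bash
cat >> h.py <<'E'
def knob(n='top'):
    c=cams.read_camera(n)
    for r in cams.trace(n,'lever')[:2]:
        v,u=np.nonzero(r['mask']);p=atz(c,(u.mean(),v.mean()),185);print(n,round(r['confidence'],2),len(u),'knob gear',(RG.T@(p[:2]-C0)).round(1))
    return c
E
python3 -c "
from h import *
where();knob('wrist');knob('top');c=snap('wrist','w4.png')"
```

```text
t 3.8 gear xy [-64.9   0.2] z 177.1 toolx ang in gear -90.22 tilt [-0.  0. -1.] F gear [-0.7  0.8] 0.4 w 0.0
wrist 0.6 5926 knob gear [-35.    3.1]
```

View pics/w4.png

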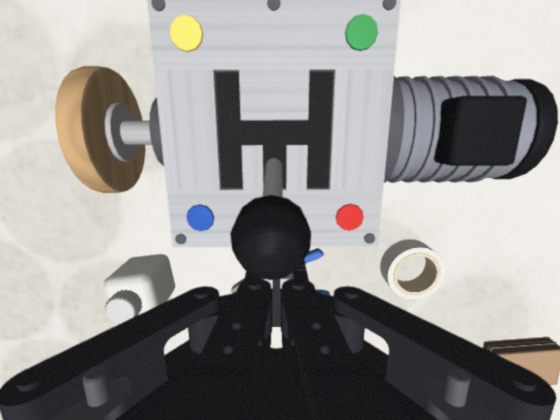

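arm_command(
  steps=[0,-6,0,0,0,0,-6,0,0,0,0,-6,0,0,0,0,-6,0,0,0,0,-4,0,0,0,0,0,0,0,0],
)

```text
t: 4.65
ee_pos: [534.6, -97.7, 177.1]
ee_rot: [0.779, -0.627, 0.0, -0.0]
force: [-0.9, -0.4, 1.0]
grip_width: -0.0
```

```bash
python3 -c "
from h import *
where();knob('wrist');c=snap('wrist','w5.png')"
```

```text
t 4.65 gear xy [-36.2   0.1] z 177.1 toolx ang in gear -90.19 tilt [ 0.  0. -1.] F gear [-0.9 -0.2] 1.0 w -0.0
wrist 0.89 5973 knob gear [-9.6  3.3]
```

View pics/w5.png

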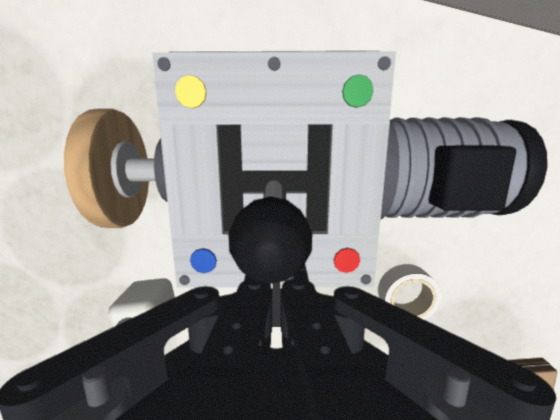

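Small steps until the cross channel's far wall is felt.

arm_command(
  steps=[0,-3,0,0,0,0,-3,0,0,0,0,-2,0,0,0,0,0,0,0,0],
)

```text
t: 5.2
ee_pos: [541.9, -96.2, 177.3]
ee_rot: [0.779, -0.627, 0.0, -0.0]
force: [-1.9, 0.4, 0.8]
grip_width: 0.2
```

```bash
python3 -c "
from h import *
where();knob('wrist')"
```

```text
t 5.2 gear xy [-28.8   0.1] z 177.3 toolx ang in gear -90.22 tilt [ 0.  0. -1.] F gear [-1.7  0.8] 0.8 w 0.2
wrist 0.94 5813 knob gear [-2.8  3.3]
```

arm_command(
  steps=[0,-1,0,0,0,0,-1,0,0,0,0,0,0,0,0],
)

```text
t: 5.6
ee_pos: [543.7, -95.8, 177.3]
ee_rot: [0.779, -0.627, 0.0, 0.0]
force: [-1.5, 0.3, 2.0]
grip_width: 0.4
```

```bash
python3 -c "
from h import *
where();knob('wrist');c=snap('scene','s6.png');a=c['frame'][130:300,220:440,::-1];cv2.imwrite('pics/s6c.png',cv2.resize(a,None,fx=3.5,fy=3.5,interpolation=2))"
```

```text
t 5.6 gear xy [-26.9   0.1] z 177.3 toolx ang in gear -90.22 tilt [-0. -0. -1.] F gear [-1.4  0.6] 2.0 w 0.4
wrist 0.92 5700 knob gear [-1.1  3.3]
```

View pics/s6c.png

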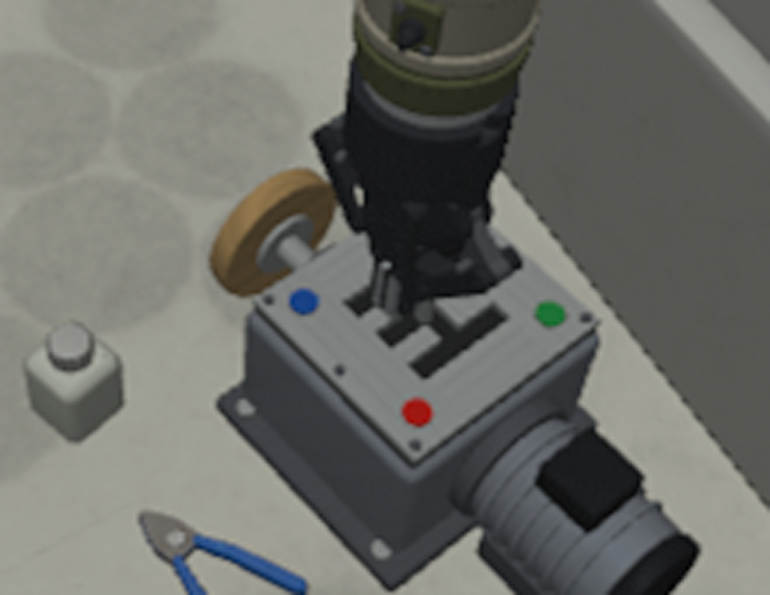

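arm_command(
  steps=[0,12,0,0,0,0,15,-10,0,0,24,0,-7,0,0,25,0,0,0,0,6,-16,0,0,0,0,-18,0,0,0,0,-19,0,0,0,0,0,0,0,0],
)

```text
t: 6.55
ee_pos: [582.0, -144.2, 194.0]
ee_rot: [0.779, -0.627, 0.001, -0.0]
force: [0.3, 0.1, -0.5]
grip_width: -0.1
```

```bash
python3 -c "
from h import *
where();knob('wrist');c=snap('wrist','w7.png')"
```

```text
t 6.55 gear xy [ -0.1 -55.5] z 194.0 toolx ang in gear -90.19 tilt [ 0.001 -0.    -1.   ] F gear [0.3 0. ] -0.5 w -0.1
wrist 0.63 4554 knob gear [2.3 3.7]
```

View pics/w7.png

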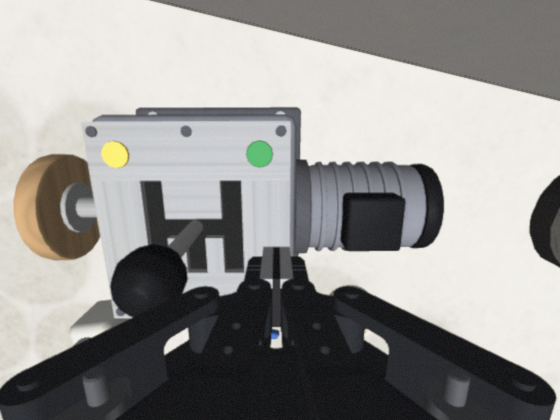

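```bash
python3 -c "
from h import *
print(state()['qpos'].round(2))"
```

```text
[-0.38  0.38 -0.01  1.18 -0.    2.55]
```

arm_command(
  steps=[0,0,-25,0,0,0,0,-20,8,0,0,0,0,8.5,0,0,0,0,8.5,0,0,0,0,8.5,0,0,0,0,8.5,0,0,0,0,8.5,0,0,0,0,8.5,0,0,0,0,8.5,0,0,0,0,8.5,0,0,0,0,8.5,0,0,0,0,5.5,0],
)

```text
t: 7.9
ee_pos: [411.0, -345.3, 239.2]
ee_rot: [-0.302, 0.948, 0.071, 0.077]
force: [-0.3, 0.0, 0.2]
grip_width: -0.3
```

```bash
python3 -c "
from h import *
print(state()['qpos'].round(2))
to(0,-50,194);knob('wrist');c=snap('wrist','w8.png')"
```

```text
[-0.95  0.3  -0.03  1.33  0.19  3.14]
t 7.9 gear xy [-210.5 -214.9] z 239.2 toolx ang in gear -157.67 tilt [ 0.102  0.181 -0.978] F gear [-0.3  0.1] 0.2 w -0.3
tool shift [-244.2   63.8   99. ]
wrist 0.81 916 knob gear [-32.4 -44.1]
```

View pics/w8.png

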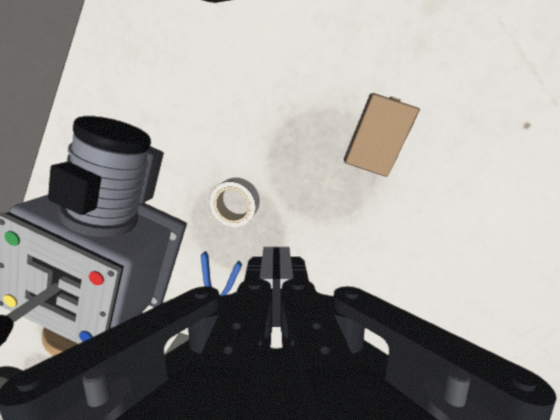

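arm_command(
  steps=[0,0,0,-8,0,0,0,0,-8,0,0,0,0,0,0],
)

```text
t: 8.35
ee_pos: [414.2, -342.9, 239.3]
ee_rot: [-0.434, 0.895, 0.06, 0.086]
force: [0.3, -0.5, 0.9]
grip_width: 0.1
```

```bash
python3 -c "
from h import *
print(state()['qpos'].round(2))
to(0,-55,240)"
```

```text
[-0.94  0.3  -0.03  1.33  0.19  2.86]
t 8.35 gear xy [-206.8 -213.2] z 239.3 toolx ang in gear -140.92 tilt [ 0.101  0.181 -0.978] F gear [ 0.2 -0.5] 0.9 w 0.1
tool shift [-254.9   -9.4   52.5]
```

arm_command(
  steps=[0,0,0,-8.5,0,0,0,0,-8.5,0,0,0,0,-8.5,0,0,0,0,-8.5,0,0,0,0,-8.5,0,0,0,0,-8.5,0,0,0,0,-8.5,0,0,0,0,-8.5,0,0,0,0,-8.5,0,0,0,0,-8.5,0,0,0,0,-8.5,0,0,0,0,-8.5,0],
)

```text
t: 9.55
ee_pos: [414.3, -343.0, 239.3]
ee_rot: [0.969, -0.225, 0.029, -0.1]
force: [-0.1, 0.0, 0.8]
grip_width: 0.3
```

```bash
cat >> h.py <<'E'
def to2(gx,gy,ztip):
    # fingertip target in gear xy
    g,pz,R=where(); s=state(); tip=s['ee_pos']+25*R[:,2]
    d=np.append(RG@np.array([gx,gy])+C0,ztip)-tip
    G=np.eye(3);G[:2,:2]=RG
    print('tip gear',(RG.T@(tip-np.append(C0,0))[:2]).round(1),tip[2].round(1),'toolaxes in gear (cols)\n',(G.T@R).round(3)); print('tool shift',(R.T@d).round(1),'q',s['qpos'].round(2))
E
python3 -c "
from h import *
to2(0,-55,215)"
```

```text
t 9.55 gear xy [-206.7 -213.3] z 239.3 toolx ang in gear -38.67 tilt [ 0.101  0.181 -0.978] F gear [-0.1  0. ] 0.8 w 0.3
tip gear [-203.3 -209.4] 214.8 toolaxes in gear (cols)
 [[ 0.781 -0.609  0.138]
 [-0.625 -0.765  0.155]
 [ 0.011 -0.207 -0.978]]
tool shift [  62.2 -242.1   51.8] q [-0.94  0.3  -0.03  1.33  0.19  1.08]
```

arm_command(
  steps=[0,0,0,-8,0,0,0,0,-8,0,0,0,0,-8,0,0,0,0,-8,0,0,0,0,-6.5,0,0,0,0,0,0],
)

```text
t: 10.15
ee_pos: [414.3, -343.1, 239.3]
ee_rot: [0.989, 0.105, 0.06, -0.085]
force: [-0.3, 0.3, 0.3]
grip_width: 0.0
```

```bash
python3 -c "
from h import *
to2(0,-55,215)"
```

```text
t 10.15 gear xy [-206.8 -213.4] z 239.3 toolx ang in gear -1.03 tilt [ 0.101  0.181 -0.978] F gear [-0.2  0.4] 0.3 w 0.0
tip gear [-203.3 -209.5] 214.8 toolaxes in gear (cols)
 [[ 0.99   0.004  0.138]
 [-0.018 -0.988  0.155]
 [ 0.137 -0.156 -0.978]]
tool shift [ 198.7 -151.9   51.8] q [-0.94  0.3  -0.03  1.33  0.19  0.41]
```

arm_command(
  steps=[20,-15,5,0,0,30,-22,8,0,0,35,-27,9,0,0,35,-27,9,0,0,35,-27,9,0,0,28,-22,8,0,0,15,-11,4,0,0,0,0,0,0,0],
)

```text
t: 10.95
ee_pos: [579.5, -146.8, 238.9]
ee_rot: [0.989, 0.105, 0.06, -0.086]
force: [0.2, -0.0, -0.5]
grip_width: 0.0
```

```bash
python3 -c "
from h import *
to2(0,-48,172);c=snap('wrist','w9.png');knob('wrist')"
```

```text
t 10.95 gear xy [ -3.  -57.6] z 238.9 toolx ang in gear -0.96 tilt [ 0.101  0.182 -0.978] F gear [ 0.1 -0.1] -0.5 w 0.0
tip gear [  0.5 -53.7] 214.5 toolaxes in gear (cols)
 [[ 0.99   0.005  0.138]
 [-0.017 -0.988  0.156]
 [ 0.137 -0.157 -0.978]]
tool shift [-6.4  1.1 42.4] q [-0.48  0.34  0.03  1.25  0.21  0.88]
wrist 0.95 2379 knob gear [0.4 4. ]
```

View pics/w9.png

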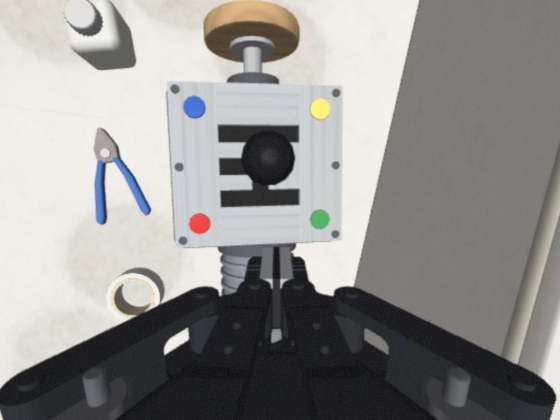

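arm_command(
  steps=[-2,-1,20,0,0,-2.5,-1,23,0,0,0,0,0,0,0,0,-7,1,0,0,0,-5,0.8,0,0,0,-5,0.8,0,0,0,-5,0.8,0,0,0,-5,0.8,0,0,0,0,0,0,0],
)

```text
t: 12.0
ee_pos: [572.6, -113.8, 197.3]
ee_rot: [0.989, 0.106, 0.061, -0.085]
force: [-1.0, -0.5, 0.6]
grip_width: 0.3
```

```bash
python3 -c "
from h import *
to2(2,10,172);c=snap('wrist','w10.png');knob('wrist')"
```

```text
t 12.0 gear xy [ -2.6 -23.8] z 197.3 toolx ang in gear -0.93 tilt [ 0.102  0.181 -0.978] F gear [-1.1 -0.2] 0.6 w 0.3
tip gear [  0.8 -20. ] 172.9 toolaxes in gear (cols)
 [[ 0.99   0.006  0.139]
 [-0.016 -0.988  0.154]
 [ 0.138 -0.155 -0.978]]
tool shift [  0.5 -29.5   5.6] q [-0.43  0.32 -0.1   1.13  0.21  0.93]
wrist 0.98 3777 knob gear [0.7 4.4]
wrist 0.67 399 knob gear [-74.1 -37.3]
```

View pics/w10.png

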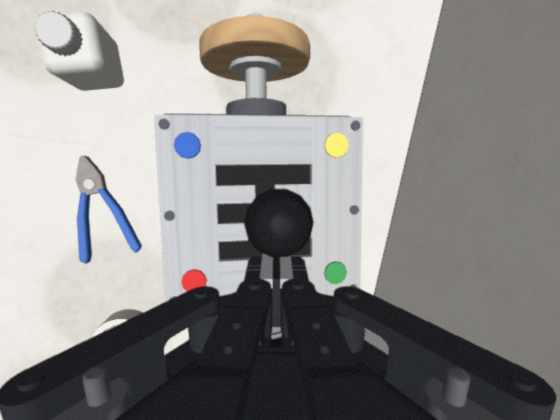

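arm_command(
  steps=[0,-5,0.8,0,0,0,-5,0.8,0,0,0,-5,0.8,0,0,0,-5,0.8,0,0,0,0,0,0,0],
)

```text
t: 12.65
ee_pos: [568.0, -93.6, 196.6]
ee_rot: [0.989, 0.106, 0.06, -0.085]
force: [0.2, -0.0, -0.3]
grip_width: -0.0
```

```bash
python3 -c "
from h import *
to2(2,20,172);c=snap('wrist','w11.png');knob('wrist')"
```

```text
t 12.65 gear xy [-2.7 -3. ] z 196.6 toolx ang in gear -0.93 tilt [ 0.101  0.182 -0.978] F gear [ 0.2 -0.1] -0.3 w -0.0
tip gear [0.7 0.9] 172.1 toolaxes in gear (cols)
 [[ 0.99   0.006  0.138]
 [-0.016 -0.988  0.156]
 [ 0.137 -0.156 -0.978]]
tool shift [  0.9 -18.9   3.3] q [-0.4   0.3  -0.13  1.12  0.21  0.96]
wrist 0.67 3698 knob gear [ 0.4 26.2]
wrist 0.53 3719 knob gear [ 0.4 26.2]
```

View pics/w11.png

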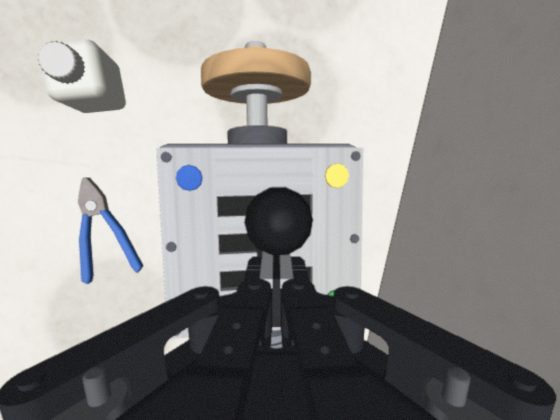

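arm_command(
  steps=[0,-5,0.8,0,0,0,-5,0.8,0,0,0,-4,0.6,0,0,0,-2,0.3,0,0,0,0,0,0,0],
)

```text
t: 13.3
ee_pos: [564.9, -78.1, 196.7]
ee_rot: [0.989, 0.106, 0.06, -0.085]
force: [-0.3, -0.5, -1.1]
grip_width: -0.2
```

```bash
python3 -c "
from h import *
to2(2,22,172);knob('wrist')"
```

```text
t 13.3 gear xy [-2.4 12.7] z 196.7 toolx ang in gear -0.95 tilt [ 0.101  0.182 -0.978] F gear [-0.4 -0.4] -1.1 w -0.2
tip gear [ 1.1 16.6] 172.3 toolaxes in gear (cols)
 [[ 0.99   0.005  0.138]
 [-0.016 -0.988  0.155]
 [ 0.137 -0.156 -0.978]]
tool shift [ 0.8 -5.3  1.2] q [-0.38  0.29 -0.15  1.1   0.21  0.98]
wrist 0.9 3482 knob gear [ 0.  43.3]
```

arm_command(
  steps=[0,-2,0.3,0,0,0,-2,0.3,0,0,0,0,0,0,0],
)

```text
t: 13.7
ee_pos: [564.3, -74.5, 196.8]
ee_rot: [0.989, 0.105, 0.06, -0.085]
force: [0.7, -1.0, -2.0]
grip_width: -0.2
```

```bash
python3 -c "
from h import *
to2(2,22,172);knob('wrist');snap('wrist','w12.png')"
```

```text
t 13.7 gear xy [-2.2 16.4] z 196.8 toolx ang in gear -0.97 tilt [ 0.101  0.181 -0.978] F gear [ 0.4 -1.1] -2.0 w -0.2
tip gear [ 1.3 20.2] 172.3 toolaxes in gear (cols)
 [[ 0.99   0.005  0.138]
 [-0.017 -0.988  0.155]
 [ 0.137 -0.156 -0.978]]
tool shift [ 0.7 -1.7  0.7] q [-0.37  0.29 -0.15  1.1   0.21  0.99]
wrist 0.97 3354 knob gear [-0.2 46.9]
wrist 0.41 28232 knob gear [-8.8 55.2]
```

View pics/w12.png

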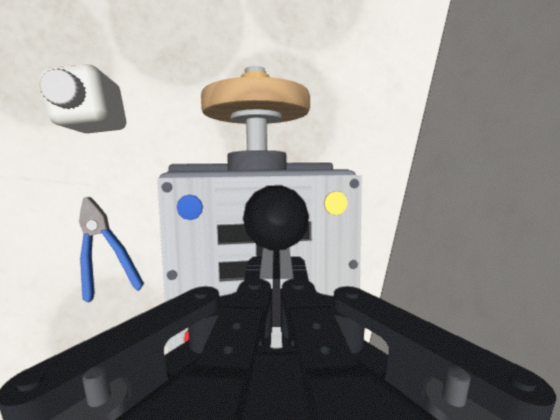

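arm_command(
  steps=[0,-1.5,0.2,0,0,0,-1,0.2,0,0,0,0,0,0,0],
)

```text
t: 14.15
ee_pos: [563.8, -72.0, 196.8]
ee_rot: [0.989, 0.105, 0.06, -0.085]
force: [0.5, -1.4, -1.7]
grip_width: -0.0
```

```bash
python3 -c "
from h import *
to2(2,22,172);knob('wrist');knob('top')"
```

```text
t 14.15 gear xy [-2.2 18.9] z 196.8 toolx ang in gear -0.97 tilt [ 0.101  0.181 -0.978] F gear [ 0.1 -1.5] -1.7 w -0.0
tip gear [ 1.3 22.8] 172.3 toolaxes in gear (cols)
 [[ 0.99   0.005  0.138]
 [-0.017 -0.988  0.155]
 [ 0.137 -0.156 -0.978]]
tool shift [0.7 0.8 0.3] q [-0.37  0.28 -0.16  1.1   0.21  0.99]
wrist 0.94 3392 knob gear [-0.4 49.8]
top 0.53 330 knob gear [-2.9 46.9]
```

arm_command(
  steps=[0,5,-0.8,0,0,0,15,-2,0,0,0,20,-3,0,0,0,0,-20,0,0,-25,0,-25,-8,0,-25,0,0,-8.5,0,0,0,0,-8.5,0,0,0,0,-8.5,0,0,0,0,-8.5,0,0,0,0,-8.5,0,0,0,0,-8.5,0,0,0,0,-8.5,0],
)

```text
t: 15.55
ee_pos: [520.1, -134.2, 233.1]
ee_rot: [0.762, 0.639, 0.098, -0.037]
force: [0.4, -0.5, 0.0]
grip_width: 0.2
```

arm_command(
  steps=[0,0,0,-8.5,0,0,0,0,-8.5,0,0,0,0,-6,0,0,0,0,0,0],
)

```text
t: 15.95
ee_pos: [520.1, -134.1, 233.0]
ee_rot: [0.622, 0.776, 0.103, -0.017]
force: [-0.2, 1.5, -0.7]
grip_width: -0.2
```

```bash
python3 -c "
from h import *
to2(-50,46,215);knob('wrist')"
```

```text
t 15.95 gear xy [-58.2 -32.2] z 233.0 toolx ang in gear 90.76 tilt [ 0.102  0.181 -0.978] F gear [0.1 1.5] -0.7 w -0.2
tip gear [-54.8 -28.3] 208.6 toolaxes in gear (cols)
 [[-0.013  0.99   0.139]
 [ 0.988 -0.009  0.155]
 [ 0.155  0.139 -0.978]]
tool shift [74.4  5.   5.9] q [-0.51  0.23 -0.14  1.2   0.21 -0.73]
wrist 0.8 1265 knob gear [-21.8  32.6]
```

arm_command(
  steps=[20,-3,1,0,0,27,-2,2,0,0,27,0,1,0,0,0,0,0,0,0],
)

```text
t: 16.45
ee_pos: [497.7, -60.1, 240.3]
ee_rot: [0.621, 0.777, 0.103, -0.018]
force: [0.8, -0.7, 0.5]
grip_width: -0.1
```

```bash
python3 -c "
from h import *
to2(-48,46,168);knob('wrist');snap('wrist','w13.png')"
```

```text
t 16.45 gear xy [-64.1  44.8] z 240.3 toolx ang in gear 90.81 tilt [ 0.101  0.182 -0.978] F gear [ 0.6 -0.9] 0.5 w -0.1
tip gear [-60.7  48.7] 215.9 toolaxes in gear (cols)
 [[-0.014  0.99   0.138]
 [ 0.988 -0.008  0.156]
 [ 0.156  0.139 -0.978]]
tool shift [-10.3   5.9  48.2] q [-0.4   0.14 -0.23  1.18  0.21 -0.62]
wrist 0.59 360 knob gear [-31.3  32.8]
```

View pics/w13.png

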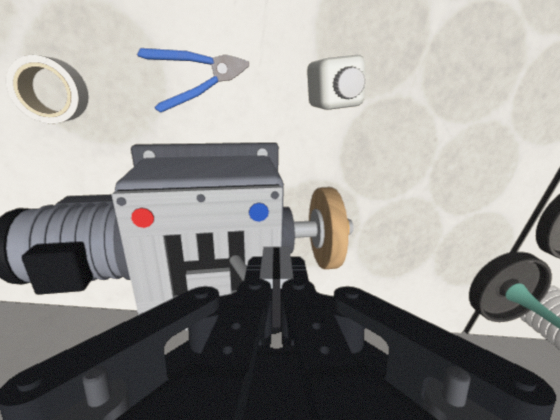

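arm_command(
  steps=[-5,3,25,0,0,-6,3,26,0,0,0,0,0,0,0,0,7,1,0,0,0,7,1,0,0,0,5,0.7,0,0,0,5,0.7,0,0,0,0,0,0,0],
)

```text
t: 17.4
ee_pos: [536.5, -56.8, 189.5]
ee_rot: [0.621, 0.777, 0.103, -0.017]
force: [0.4, -0.3, -0.2]
grip_width: -0.5
```

```bash
python3 -c "
from h import *
to2(20,46,165);knob('wrist');knob('top');c=knob('scene');f=c['frame'][:,:,::-1];cv2.imwrite('pics/s14.png',cv2.resize(f[130:300,220:440],None,fx=3.5,fy=3.5,interpolation=2));snap('wrist','w14.png')"
```

```text
t 17.4 gear xy [-25.5  39.7] z 189.5 toolx ang in gear 90.81 tilt [ 0.102  0.181 -0.978] F gear [ 0.3 -0.4] -0.2 w -0.5
tip gear [-22.1  43.6] 165.1 toolaxes in gear (cols)
 [[-0.014  0.99   0.139]
 [ 0.988 -0.008  0.154]
 [ 0.154  0.139 -0.978]]
tool shift [ 1.8 41.6  6.3] q [-0.36  0.23 -0.24  1.06  0.21 -0.58]
wrist 0.83 469 knob gear [-21.9  31.3]
wrist 0.74 51374 knob gear [-63.1   2.3]
top 0.47 215 knob gear [ 2.5 49.9]
scene 0.49 54 knob gear [-32.9   0.1]
```

View pics/s14.png

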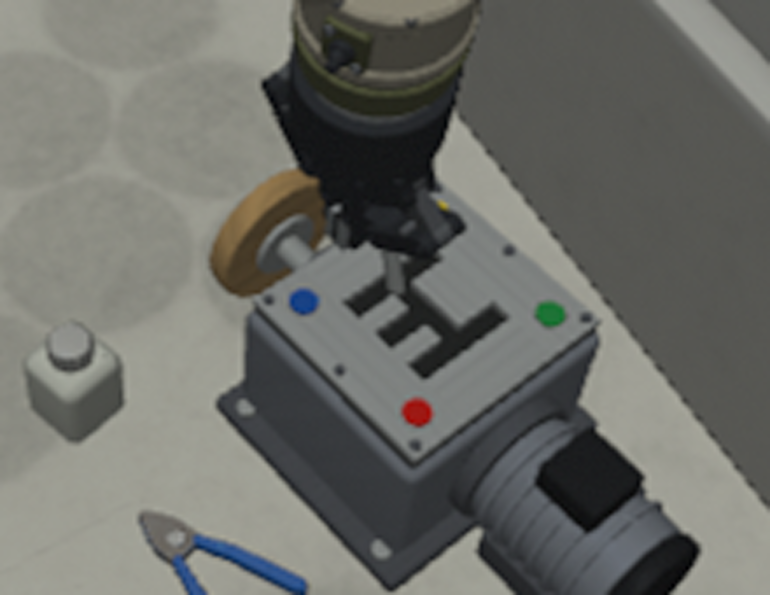

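View pics/w14.png

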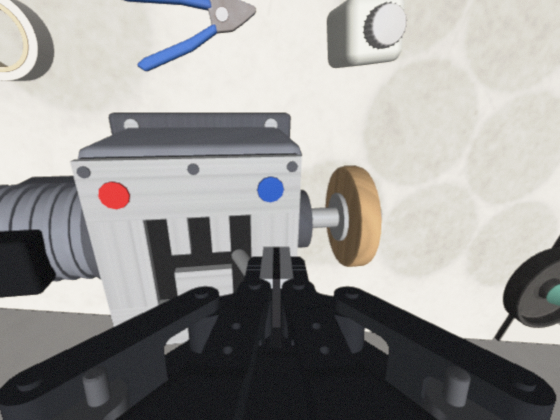

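arm_command(
  steps=[0.5,4,0.6,0,0,0.5,4,0.6,0,0,0,4,0.6,0,0,0,4,0.6,0,0,0,0,0,0,0],
)

```text
t: 18.25
ee_pos: [551.8, -52.0, 188.9]
ee_rot: [0.621, 0.777, 0.103, -0.017]
force: [-0.3, -0.7, 0.2]
grip_width: -0.5
```

```bash
python3 -c "
from h import *
to2(20,46,165);knob('top')"
```

```text
t 18.25 gear xy [-9.5 41. ] z 188.9 toolx ang in gear 90.8 tilt [ 0.102  0.181 -0.978] F gear [-0.5 -0.6] 0.2 w -0.5
tip gear [-6.  44.9] 164.5 toolaxes in gear (cols)
 [[-0.014  0.99   0.138]
 [ 0.988 -0.008  0.155]
 [ 0.155  0.139 -0.978]]
tool shift [ 0.8 25.9  3.3] q [-0.34  0.26 -0.21  1.06  0.21 -0.56]
top 0.65 142 knob gear [19.4 51.4]
```

Entering the slot with little force. Continue.

arm_command(
  steps=[0,4,0.6,0,0,0,4,0.5,0,0,0,4,0.5,0,0,0,3,0.4,0,0,0,3,0.4,0,0,0,0,0,0,0],
)

```text
t: 18.95
ee_pos: [569.2, -47.7, 189.0]
ee_rot: [0.621, 0.777, 0.103, -0.017]
force: [-1.4, 0.4, -1.1]
grip_width: 0.2
```

```bash
python3 -c "
from h import *
to2(22,46,165);knob('top');knob('scene')"
```

```text
t 18.95 gear xy [ 8.4 41.5] z 189.0 toolx ang in gear 90.8 tilt [ 0.101  0.182 -0.978] F gear [-1.3  0.7] -1.1 w 0.2
tip gear [11.8 45.3] 164.5 toolaxes in gear (cols)
 [[-0.014  0.99   0.138]
 [ 0.988 -0.008  0.155]
 [ 0.155  0.139 -0.978]]
tool shift [ 0.6 10.1  1. ] q [-0.32  0.29 -0.17  1.07  0.21 -0.54]
top 0.46 117 knob gear [36.9 53.9]
scene 0.52 96 knob gear [-9.   5.3]
```

arm_command(
  steps=[0,3,0.4,0,0,0,2,0.3,0,0,0,2,0.3,0,0,0,0,0,0,0],
)

```text
t: 19.55
ee_pos: [576.0, -46.2, 189.0]
ee_rot: [0.621, 0.776, 0.103, -0.017]
force: [-0.8, -0.1, -1.2]
grip_width: -0.3
```

```bash
python3 -c "
from h import *
to2(22,46,165);knob('top')"
```

```text
t 19.55 gear xy [15.3 41.4] z 189.0 toolx ang in gear 90.79 tilt [ 0.101  0.181 -0.978] F gear [-0.8  0.1] -1.2 w -0.3
tip gear [18.7 45.3] 164.6 toolaxes in gear (cols)
 [[-0.014  0.99   0.138]
 [ 0.988 -0.008  0.155]
 [ 0.155  0.139 -0.978]]
tool shift [0.7 3.3 0.1] q [-0.32  0.3  -0.16  1.08  0.21 -0.53]
top 0.4 132 knob gear [43.7 53.6]
```

arm_command(
  steps=[0,1.5,0.2,0,0,0,1.5,0.2,0,0,0,0,0,0,0],
)

```text
t: 19.95
ee_pos: [578.8, -45.6, 189.1]
ee_rot: [0.621, 0.776, 0.103, -0.017]
force: [-2.2, -0.9, -1.7]
grip_width: 0.0
```

arm_command(
  steps=[0,1,0.1,0,0,0,0,0,0,0],
)

```text
t: 20.15
ee_pos: [579.4, -45.4, 189.0]
ee_rot: [0.622, 0.776, 0.103, -0.017]
force: [-2.1, 0.2, -1.6]
grip_width: -0.1
```

```bash
python3 -c "
from h import *
to2(22,46,165);knob('top')"
```

```text
t 20.15 gear xy [18.9 41.5] z 189.0 toolx ang in gear 90.77 tilt [ 0.101  0.181 -0.978] F gear [-2.   0.6] -1.6 w -0.1
tip gear [22.3 45.4] 164.5 toolaxes in gear (cols)
 [[-0.013  0.99   0.137]
 [ 0.988 -0.008  0.155]
 [ 0.155  0.138 -0.978]]
tool shift [ 0.7 -0.2 -0.4] q [-0.31  0.31 -0.15  1.08  0.2  -0.53]
```

arm_command(
  steps=[0,1,0.1,0,0,0,0,0,0,0],
)

```text
t: 20.45
ee_pos: [580.0, -45.2, 188.9]
ee_rot: [0.622, 0.776, 0.102, -0.018]
force: [-4.8, -2.6, -2.6]
grip_width: -0.3
```

arm_command(
  steps=[0,1,0.1,0,0,0,0,0,0,0],
)

```text
t: 20.65
ee_pos: [580.4, -45.1, 188.8]
ee_rot: [0.622, 0.776, 0.102, -0.018]
force: [-7.5, -2.8, -1.5]
grip_width: -0.0
```

arm_command(
  steps=[0,-5,-0.7,0,0,0,-15,-2,0,0,0,-20,-3,0,0,0,0,-25,0,0,0,-10,-30,0,0,-30,-35,-10,0,0,-30,-35,-10,0,0,-30,-35,0,0,0,-30,-20,0,0,0,0,0,0,0,0],
)

```text
t: 21.65
ee_pos: [431.0, -214.8, 225.6]
ee_rot: [0.623, 0.775, 0.103, -0.015]
force: [-0.2, 0.5, -0.1]
grip_width: 0.2
```

```bash
python3 -c "
from h import *
where()
c=knob('top');print(proj(c,np.append(RG@[50,45]+C0,122.5)));f=c['frame'][:,:,::-1];cv2.imwrite('pics/t20.png',cv2.resize(f[110:250,220:420],None,fx=4,fy=4,interpolation=2))
c=knob('scene');f=c['frame'][:,:,::-1];cv2.imwrite('pics/s20.png',cv2.resize(f[130:300,220:440],None,fx=3.5,fy=3.5,interpolation=2))
for n in ('top','scene'):
  c=cams.read_camera(n);r=cams.trace(n,'lever')[0];v,u=np.nonzero(r['mask']);print(n,u.mean(),v.mean(),[proj(c,np.append(RG@[x,46]+C0,z)).round(1) for x,z in((50,173),(40,178))])"
```

```text
t 21.65 gear xy [-162.7  -91.8] z 225.6 toolx ang in gear 90.5 tilt [ 0.105  0.179 -0.978] F gear [-0.1  0.5] -0.1 w 0.2
top 0.85 377 knob gear [38.7 44.7]
[294.95196509 149.10720189]
top 297.09615384615387 147.7335164835165 [array([294.5, 143.1]), array([296. , 148.1])]
scene 377.2607090103397 270.28557360905955 [array([346.3, 173.9]), array([342.8, 174.7])]
```

View pics/t20.png

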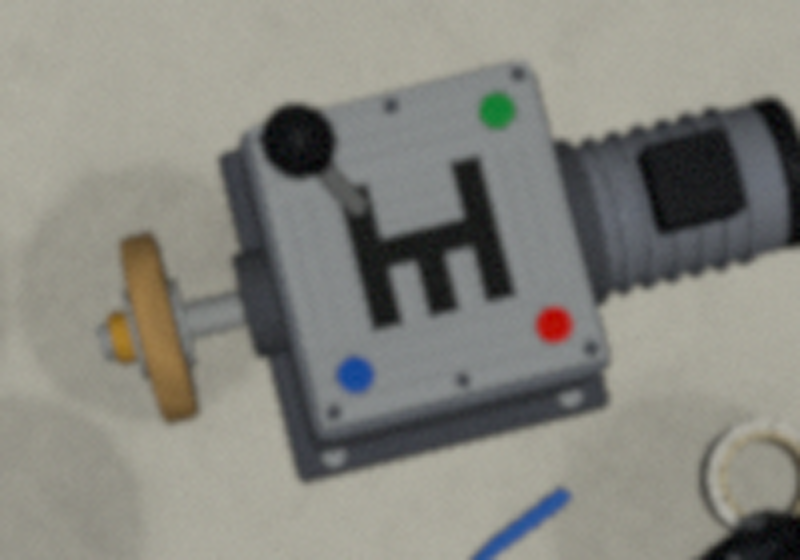

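View pics/s20.png

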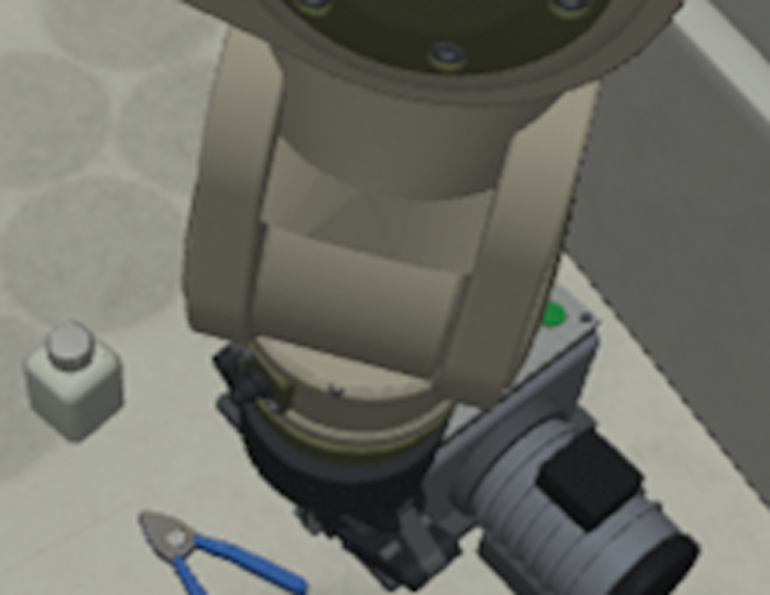

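```bash
python3 -c "
from h import *
c=cams.read_camera('top');f=cv2.resize(c['frame'][115:180,270:320],None,fx=8,fy=8,interpolation=2);g=cv2.cvtColor(f,cv2.COLOR_RGB2GRAY)
m=(g<60).astype(np.uint8);m=cv2.morphologyEx(m,cv2.MORPH_OPEN,cv2.getStructuringElement(2,(61,61)))
k,L,S,C=cv2.connectedComponentsWithStats(m);i=1+np.argmax(S[1:,4]);uv=(C[i]+.5)/8-.5+[270,115];print(S[i],uv)
for z in (173,176,180): print(z,RG.T@(atz(c,uv,z)[:2]-C0))
c0=cv2.imread('pics/top1.png');f=cv2.resize(c0[165:220,310:360],None,fx=8,fy=8,interpolation=2);g=cv2.cvtColor(f,6)
m=(g<60).astype(np.uint8);m=cv2.morphologyEx(m,cv2.MORPH_OPEN,cv2.getStructuringElement(2,(61,61)))
k,L,S,C=cv2.connectedComponentsWithStats(m);i=1+np.argmax(S[1:,4]);uv=(C[i]+.5)/8-.5+[310,165];print(S[i],uv)
print('start park',RG.T@(atz(c,uv,181)[:2]-C0))
"
```

```text
[  124   174   144   140 15632] [294.24213952 145.03639969]
173 [46.8978208  47.28840502]
176 [46.26780505 47.45885221]
180 [45.42778404 47.68611513]
[  136   141   141   153 16556] [334.89971158 191.77937757]
start park [-47.94271234   1.59325136]
```

```bash
python3 -c "
from h import *
print(ctrl.sign_off())"
```

```text
the job is handed in; nothing more can be done
None
```

The lever is home in the yellow tab's slot (far left), and I handed the job in at about 22 s of the 51 s allowed. I pushed it there with the closed fingertips in three strokes: out of park, across to the left, then forward to the stop.

**Lever position:** after I backed off, the top camera put the knob at about (+47, +47) mm in gearbox axes, against the yellow tab at (+50, +45). That is about 4 mm off, with a 10 mm limit. The starting park position measured 48 mm from the centre line the same way, so this reading fits fully home.

**Forces:** the highest reading was about 8 N, where the lever met the end of its slot. The readings taken between moves stayed around 3 N or below.

**Other objects:** I never came near the bottle, cutters or tape roll with the tool. In the last pictures the bottle and cutters looked unmoved, though I did not measure any of the three. The gripper was clear of everything at the end.

**What went wrong or disagreed:**
- **Wrist limit:** one turn drove the last joint to the end of its range. That left the tool about 12° tilted and off to one side. It hit nothing, and I did the second and third strokes with that tilt.
- **Detections:** the lever detections in the scene camera's later pictures were wrong because the arm hid the knob, so I ignored them.

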